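Set the annealing kiln's soak dial and start it

ROBOT

A 6-joint arm with a two-finger parallel gripper is mounted at the origin on the work surface. World frame = base frame: x ahead of the robot, y to its left, z up, the work surface at z = 0. Lengths are in mm, angles in rad, forces in N, time in s.
With the tool pointing down it reaches from about 275 to 775 mm from the base axis. Payload 14.6 kg.
Tool frame: the origin (TCP) lies at the very end of the fingers, on their centre line; the grasp point (between the pads) lies 19 mm behind it; z points along the fingers, y is the direction in which the jaws open and shut (so a half turn about z gives the same grasp; the last joint's range is limited). The gripper opens to 85 mm and grips with 20 to 120 N. Pads are 22 mm wide; open, the fingers measure 114 mm over their backs; the gripper's body (76 mm by 85 mm) begins 54 mm behind the grasp point. The pads swing forward as they close: fully open they stand 13 mm farther back than shut.
Start: joints at [-1.492, 0.263, -0.048, 1.259, 0, 1.415], TCP at [121.623, -510.721, 231.278] pointing down, gripper open.
Joint ranges: [-2.65, 2.65], [-0.89, 1.7], [-1.18, 1.37], [-2.13, 2.11], [-1.35, 1.29], [-3.14, 3.14]. Speed limits (rad/s): [1.89, 1.89, 2.57, 2.79, 3.14, 3.14].

INTERFACE

Orientations are given as a 3x3 rotation matrix whose columns are the frame's x, y, z axes.
In Python, from workcell import bot, read_camera, calibration, recognise, mark_of gives the robot as it stands.
- The arm moves only by the tool servo_tool, never from a script. Its argument "series" is a list of rows, each a list of 3 entries, a list of its own where there are three numbers: the shift along the tool's x, y, z in cm, then the turn, a rotation vector about the tool's x, y, z in rad, then the finger opening in cm, from 0 to 8.54. In form: [[[tx, ty, tz], [ax, ay, az], jaw], ...]. A call has 1 to 8 rows; each row shifts and turns the commanded pose from where the row before left it, along the tool's axes as they then stand; what a row does not reach is not made up. A row lasts 1/12 s, in which the tool goes at most 41.7 mm and 7.16 degrees, less where a joint would pass 70% of its speed; a pose out of reach is approached as far as the arm can. A call is refused whole if a number of a shift passes 4.17 or a number of a turn 0.125, either way. A call with a gripper value outside its range is refused whole. The fingers move at their own pace and stop on an object; the grip force is fixed at half the most. Time passes only in rows, so rows that do not move let the fingers close. It gives the time, the measured TCP pose, the force and the opening at its end, in the units of the state.
- bot.observe(): the state, without advancing time (a new reading comes with each control period).
- read_camera(name): name is "scene" or "top" or "wrist"; returns the picture (420x560x3 uint8, red, green, blue); there is no depth.
- calibration(name): a dict with "K" (3x3 intrinsics, pixels), "world_from_camera" (4x4, takes a point from camera to world coordinates). Camera axes: x right, y down, z forward; pixel columns grow to the right and rows downward; lengths in mm; the calibration is good to about 2 mm. The wrist camera is an equidistant fisheye: a pixel r from the principal point sees the ray r / f radians off the axis. A picture is of the moment at which its call begins: read the wrist's pose just before it. calibration takes no time and is no camera call; for the wrist camera it gives the pose at the moment of the call.
- bot.job_done(): hands the job in, once; it reports no verdict.
Trained networks look in the newest picture that a camera, given by its name, has taken for a name from the list of things; names that differ only in an ending like _2 or _b are one class to them, and where a whole thing is asked for, a point or a joint stands for the part that bears it (a point fixed in the world has none). Each returns a list of dicts, best first, with "conf" (0 to 1); they miss things now and then, are a little off and sometimes report something else, mostly with a low value. They report only what shows in the picture. A call takes as long as a camera call.
- recognise(camera, name): "bbox" ([left, top, right, bottom] in pixels, round what is visible of it).
- mark_of(camera, name): "point" ([column, row] in pixels: a listed point, or the origin of a listed thing).
The state is a dict: "time_s": time; "joints": joint angles; "dq": joint speeds; "joint_efforts": joint torques, N m; "tcp_pos": TCP position; "tcp_rot": TCP orientation; "force": force on the tool from outside, world axes, zero at the start; "ft_torque": the same for the moment, N m; "finger_gap": opening from 0.0 (shut) to 1.0 (fully open).
Only numpy, scipy, OpenCV 4.12 (cv2) and the standard library are available. Lean on these libraries where they do the work, as an engineer would, in place of code of your own. Each camera call takes 0.05 s, during which the arm holds its last target.

TASK

On the kiln controller, turn the large bar-handled soak dial clockwise to 6, that is to the sixth click counted from its zero dot (one click per scale line; it now rests on 3, 4 or 5), and let go of it. Then press the round start button beside it fully in and let it come out again. Do not turn the small fluted vent dial on the same panel.

Things in the scene. Friction and masses are not known exactly. Their poses are not given: they have to be found in the camera images.
- controller: Kiln controller, fixed to the bench: low dark steel case, 180 (x) x 300 (y) x 85 mm high, aluminium panel on top facing up. Origin: centre of its underside; x points away from the robot, y to its left. Soak dial at (0, 70) mm, start button at (-35, -60), vent dial at (45, -60). A glass paperweight stands at its right end. Nothing else stands within 70 mm of the soak dial's axis.
- soak_grip (a point): Middle of the soak dial's black bar handle, on its vertical axis, 30 mm above the panel. Bar 50 mm long, 14 mm thick (grip across this), from 9 to 46 mm above the panel, on a round skirt 54 mm across, 9 mm high. The point turns with the dial: x runs along the bar to the pointer end (white line on that half of its top), z up. Marks on the panel: dot for 0, then clockwise 9 lines, 5 the longest.
- soak (a joint): Soak dial angle, rad: 0 with the pointer at the dot (hard stop), growing clockwise seen from above, to 3.77 (9, hard stop). A click every 0.4189 rad (24 degrees, one scale line); 6 is 2.513. A sprung catch pulls it to the nearest click with up to 0.1 N m and keeps it there. It starts in click 3, 4 or 5, so it needs one to three clicks, in one grasp.
- start_top (a point): Centre of the top of the start button: round black push button 32 mm across in a round steel collar, facing up, on the robot's side of the small vent dial, 80 mm from it and 135 mm from the soak dial. The point moves with the button.
- start (a joint): How far the start button is pressed, m: 0 out, 0.006 fully in, which takes about 5 N; it counts as pressed beyond 0.004. A spring brings it back.
- vent_mark (a point): White mark at the top of the rim of the small round fluted vent dial (black, 28 mm across, 17 mm high), 13 mm from that dial's axis. Not to be turned; it turns easily, without clicks.

How it is judged:
By the outcome, as a careful person would: the job done as asked, in the order asked, and still so for the second after the job is handed in, with the robot touching nothing.
It also fails if it takes over 38 s, if anything falls off the work surface, if the arm or the gripper's body presses on something with over 40 N, if the wrist force passes 120 N, or if a joint passes its speed limit or range.

## Working session

There is one attempt and no reset: what is moved stays moved. The work goes in short steps, Python scripts to look and compute and a tool call to move; the robot and the scene stay as the last step left them, time stands still between calls to the robot, and variables do not carry over. Pictures are saved under pics/ and viewed, and the job is handed in when it is done.

Besides the shell and the picture viewer there is one more tool, called after ">>>" as name(argument=value, ...) on one line, values as JSON. servo_tool: Moves the arm, as the interface text tells. Its arguments: {"type":"object","properties":{"series":{"type":"array"}},"required":["series"]}

```bash
mkdir -p pics
cat > h.py <<'E'
import numpy as np, cv2
from workcell import bot, read_camera, calibration, recognise, mark_of
def ray(name,p,cal=None):
    c=cal or calibration(name); K=np.array(c["K"]);T=np.array(c["world_from_camera"])
    x=(p[0]-K[0,2])/K[0,0]; y=(p[1]-K[1,2])/K[1,1]
    if name=="wrist":
        r=np.hypot(x,y); d=np.array([0,0,1.]) if r<1e-9 else np.array([x/r*np.sin(r),y/r*np.sin(r),np.cos(r)])
    else: d=np.array([x,y,1.])
    return T[:3,3],T[:3,:3]@d
def at_z(name,p,z,cal=None):
    o,d=ray(name,p,cal); return o+d*(z-o[2])/d[2]
def save(n,im): cv2.imwrite("pics/"+n+".png",cv2.cvtColor(im,cv2.COLOR_RGB2BGR))
E
python3 - <<'E'
from h import *
np.set_printoptions(precision=3,suppress=True)
s=bot.observe();print(s["time_s"],s["tcp_pos"],s["tcp_rot"],s["finger_gap"])
ims=[]
for c in ["top","scene"]:
    im=read_camera(c);save(c+"0",im)
    for n in ["soak_grip","start_top","vent_mark","controller"]:
        m=mark_of(c,n)[:2]; print(c,n,[(x["conf"],x["point"]) for x in m])
        for x in m[:1]:
            print(at_z(c,x["point"],{"soak_grip":115,"start_top":90,"vent_mark":102,"controller":0}[n]))
print(bot.observe()["time_s"])
print(calibration("top"))
E
```

```text
0.0 [ 121.617 -510.429  230.827] [[ 0.973  0.232 -0.   ]
 [ 0.232 -0.973  0.001]
 [ 0.    -0.001 -1.   ]] 1.0015467226208248
top soak_grip [(0.65, [352.0, 257.7])]
[502.692 -32.768 115.   ]
top start_top [(0.59, [451.1, 274.8])]
[ 476.764 -170.346   90.   ]
top vent_mark [(0.58, [442.7, 205.9])]
[ 570.522 -159.627  102.   ]
top controller [(0.91, [386.4, 250.1])]
[ 510.773 -100.2      0.   ]
scene soak_grip [(0.56, [188.7, 209.5])]
[497.591 -33.784 115.   ]
scene start_top [(0.82, [102.3, 276.7])]
[ 464.243 -159.924   90.   ]
scene vent_mark [(0.94, [167.4, 311.7])]
[ 570.105 -157.095  102.   ]
scene controller [(0.7, [171.8, 302.0])]
[ 507.972 -106.608    0.   ]
0.5
{'K': array([[497.887,   0.   , 284.706],
       [  0.   , 497.887, 198.22 ],
       [  0.   ,   0.   ,   1.   ]]), 'world_from_camera': array([[ -0.016,  -0.995,   0.096, 519.118],
       [ -1.   ,   0.017,   0.013,  46.428],
       [ -0.015,  -0.096,  -0.995, 781.162],
       [  0.   ,   0.   ,   0.   ,   1.   ]])}
```

View pics/top0.png

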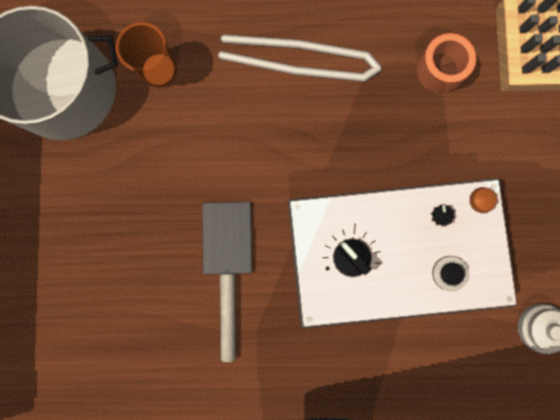

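View pics/scene0.png

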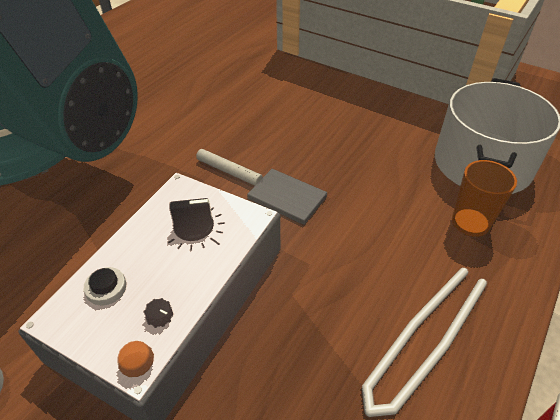

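Run:
```python
import cv2
a=cv2.imread("pics/top0.png")[205:325,290:490]
cv2.imwrite("pics/top0c.png",cv2.resize(a,None,fx=4,fy=4,interpolation=cv2.INTER_CUBIC))
```

```text
(no output)
```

View pics/top0c.png

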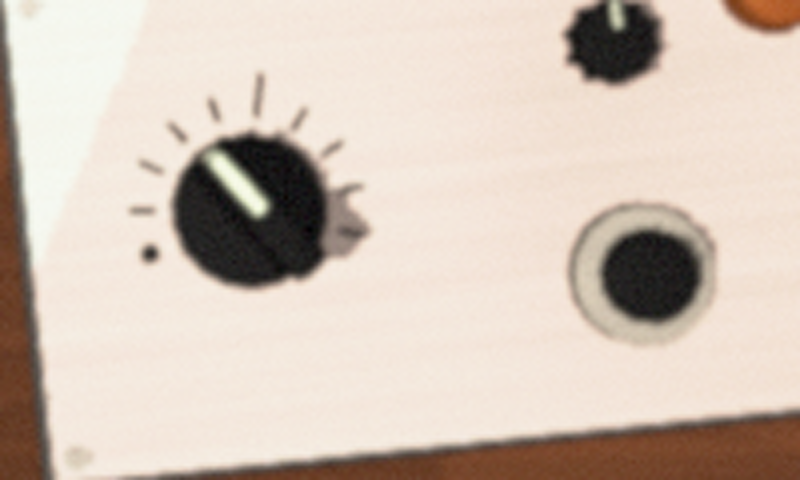

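The top picture shows the soak pointer (about (342,243) to (355,258)) aimed at the third line, with the longest line (5) at (355,228). The start button is at (452,273), the vent dial at (443,215) and the paperweight at (483,200). So the dial appears to be at 3, and I'll check that metrically.

Run:
```python
from h import *
np.set_printoptions(precision=2,suppress=True)
P=lambda p,z: at_z("top",p,z)[:2]
C=np.array([P(p,85) for p in [(291,201),(499,180),(515,302),(303,326)]]);print(C, C.mean(0))
d=(C[0]-C[1])+(C[3]-C[2]); yaw=np.arctan2(d[1],d[0])-np.pi/2; print("yaw",np.degrees(yaw))
R=np.array([[np.cos(yaw),-np.sin(yaw)],[np.sin(yaw),np.cos(yaw)]])
o=C.mean(0)
for n,q in dict(soak=(0,70),start=(-35,-60),vent=(45,-60)).items(): print(n,o+R@q)
g=lambda u,v:(290+u/4-.4,205+v/4-.4)
print("skirt c",P(g(250,210),94), "start c", P(g(643,273),88),P(g(651,277),93))
so=o+R@(0,70)
for n,p in [("dot",(150,253)),("1",(142,210)),("2",(150,166)),("3",(177,131)),("4",(215,110)),("5",(260,95)),("6",(300,119)),("7",(332,149)),("8",(350,188))]:
    w=P(g(*p),85)-so; print(n,np.degrees(np.arctan2(w[1],w[0])),np.hypot(*w))
a=P(g(262,212),131);b=P(g(212,154),131);w=b-a;print("pointer",a-so,b-so,np.degrees(np.arctan2(w[1],w[0])))
```

```text
[[ 582.3    46.86]
 [ 606.85 -244.96]
 [ 438.34 -257.15]
 [ 410.07   33.34]] [ 509.39 -105.48]
yaw 5.183018922462161
soak [503.07 -35.76]
start [ 479.95 -168.39]
vent [ 559.63 -161.17]
skirt c [502.99 -35.42] start c [ 479.3  -170.08] [ 478.2  -171.16]
dot 113.00619734167367 37.19156132704936
1 89.55144446711864 36.65187135868141
2 65.27891854786515 36.89722112256959
3 41.01898131016852 36.32338766577699
4 16.84073581219119 36.030250126135876
5 -7.732176001569906 39.80866533671816
6 -31.603515516388878 36.2595029919148
7 -55.69419955381546 36.0358751499452
8 -79.25403638948909 36.18554013686586
pointer [0.09 0.89] [19.03 16.54] 39.55844102417633
```

Measured dial axis is about (503, -35.6). The pointer is at about 40° and line 3 at about 41°, so it needs three clicks, or 72° clockwise. For q6 range I'll grasp with tool yaw at 220°. First I translate, slightly raised.

>>> servo_tool(series=[[[1.2,-0.9,-2],[0,0,0],8.5],[[2.4,-1.9,-2],[0,0,0],8.5],[[2.4,-1.9,-2],[0,0,0],8.5],[[2.4,-1.9,0],[0,0,0],8.5],[[2.4,-1.9,0],[0,0,0],8.5],[[2.4,-1.9,0],[0,0,0],8.5],[[2.4,-1.9,0],[0,0,0],8.5],[[2.4,-1.9,0],[0,0,0],8.5]])

```text
time_s: 1.17
tcp_pos: [264.4, -329.6, 291.4]
tcp_rot: [[0.973, 0.231, 0.0], [0.231, -0.973, -0.0], [0.0, 0.0, -1.0]]
force: [0.7, -0.5, 0.0]
finger_gap: 0.999
```

>>> servo_tool(series=[[[2.4,-1.9,0],[0,0,0],8.5],[[2.4,-1.9,0],[0,0,0],8.5],[[2.4,-1.9,0],[0,0,0],8.5],[[2.4,-1.9,0],[0,0,0],8.5],[[2.4,-1.9,0],[0,0,0],8.5],[[2.4,-1.9,0],[0,0,0],8.5],[[2.4,-1.9,0],[0,0,0],8.5],[[2.4,-1.9,0],[0,0,0],8.5]])

```text
time_s: 1.83
tcp_pos: [416.1, -137.1, 291.4]
tcp_rot: [[0.973, 0.232, 0.0], [0.232, -0.973, -0.0], [0.0, 0.0, -1.0]]
force: [0.7, -0.9, -0.3]
finger_gap: 0.998
```

>>> servo_tool(series=[[[2.4,-1.9,0],[0,0,0],8.5],[[2.4,-1.9,0],[0,0,0],8.5],[[2.4,-1.9,0],[0,0,0],8.5],[[2.4,-1.9,0],[0,0,0],8.5],[[1.2,-0.25,0],[0,0,0],8.5],[[0,0,1],[0,0,-0.124],8.5],[[0,0,1],[0,0,-0.124],8.5],[[0,0,1],[0,0,-0.124],8.5]])

```text
time_s: 2.5
tcp_pos: [502.5, -37.1, 260.8]
tcp_rot: [[0.818, 0.575, 0.0], [0.575, -0.818, -0.0], [-0.0, 0.0, -1.0]]
force: [0.2, 0.9, 0.4]
finger_gap: 0.993
```

>>> servo_tool(series=[[[0,0,0.5],[0,0,-0.124],8.5],[[0,0,0.5],[0,0,-0.124],8.5],[[0,0,0.5],[0,0,-0.124],8.5],[[0,0,0.5],[0,0,-0.124],8.5],[[0,0,0],[0,0,-0.124],8.5],[[0,0,0],[0,0,-0.124],8.5],[[0,0,0],[0,0,-0.124],8.5],[[0,0,0],[0,0,-0.124],8.5]])

```text
time_s: 3.17
tcp_pos: [502.3, -37.5, 241.3]
tcp_rot: [[-0.033, 0.999, -0.0], [0.999, 0.033, -0.0], [-0.0, -0.0, -1.0]]
force: [-0.4, 0.2, -0.2]
finger_gap: 0.995
```

>>> servo_tool(series=[[[0,0,0],[0,0,-0.124],8.5],[[0,0,0],[0,0,-0.124],8.5],[[0,0,0],[0,0,-0.124],8.5],[[0,0,0],[0,0,-0.124],8.5],[[0,0,0],[0,0,-0.124],8.5],[[0,0,0],[0,0,-0.124],8.5],[[0,0,0],[0,0,-0.124],8.5],[[0,0,0],[0,0,-0.124],8.5]])

```text
time_s: 3.83
tcp_pos: [502.2, -37.5, 241.3]
tcp_rot: [[-0.855, 0.519, -0.0], [0.519, 0.855, -0.0], [-0.0, -0.0, -1.0]]
force: [0.6, 0.1, -0.6]
finger_gap: 0.992
```

>>> servo_tool(series=[[[0,0,0],[0,0,-0.124],8.5],[[0,0,0],[0,0,-0.124],8.5],[[0,0,0],[0,0,-0.124],8.5],[[0,0,0],[0,0,-0.124],8.5],[[0,0,0],[0,0,-0.124],8.5],[[0,0,0],[0,0,-0.124],8.5],[[0,0,0],[0,0,-0.124],8.5],[[0,0,0],[0,0,-0.124],8.5]])

```text
time_s: 4.5
tcp_pos: [502.3, -37.5, 241.3]
tcp_rot: [[-0.902, -0.431, 0.0], [-0.431, 0.902, -0.0], [0.0, -0.0, -1.0]]
force: [-0.1, 0.3, 0.6]
finger_gap: 0.996
```

Run:
```python
from h import *
np.set_printoptions(precision=2,suppress=True)
cal=calibration("wrist"); im=read_camera("wrist");save("w1",im)
for n in ["soak_grip","start_top"]:
    m=mark_of("wrist",n)[:2]
    for x in m: print(n,x["conf"],x["point"],at_z("wrist",x["point"],115 if n=="soak_grip" else 93,cal))
print(cal["K"][0,0],cal["K"][:2,2])
```

```text
soak_grip 0.57 [285.1, 200.7] [502.79 -34.97 115.  ]
start_top 0.8 [159.2, 112.9] [ 482.   -174.09   93.  ]
325.19226210127806 [282.62 207.11]
```

View pics/w1.png

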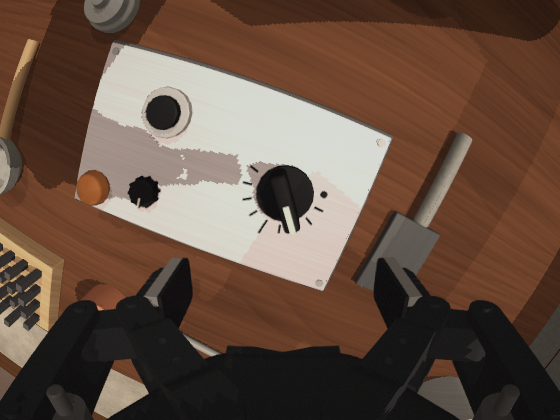

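The wrist picture shows the bar centre at (286,201) with its pointer at (290,230). The dot is at (324,195) and the long line 5 at (263,227), which agrees with 3. Now align and descend.

>>> servo_tool(series=[[[-0.16,0.17,0.8],[0,0,-0.12],5],[[0,0,2],[0,0,-0.12],5],[[0,0,2.5],[0,0,-0.02],5],[[0,0,2.5],[0,0,0],5],[[0,0,2.5],[0,0,0],5],[[0,0,1.5],[0,0,0],5],[[0,0,1.2],[0,0,0],5],[[0,0,1],[0,0,0],5]])

```text
time_s: 5.32
tcp_pos: [502.6, -35.0, 100.2]
tcp_rot: [[-0.768, -0.64, -0.001], [-0.64, 0.768, 0.0], [0.001, 0.001, -1.0]]
force: [0.6, 1.0, 0.4]
finger_gap: 0.587
```

Run:
```python
from h import *
s=bot.observe();print(s["tcp_pos"],s["joints"],np.degrees(np.arctan2(s["tcp_rot"][1][0],s["tcp_rot"][0][0])))
save("w2",read_camera("wrist"))
```

```text
[502.60329376 -34.98403249 100.20950012] [-2.31353774e-01  3.07150581e-01 -3.59854894e-01  9.04753791e-01
 -2.55888281e-05 -9.26291034e-01] -140.18301437252921
```

View pics/w2.png

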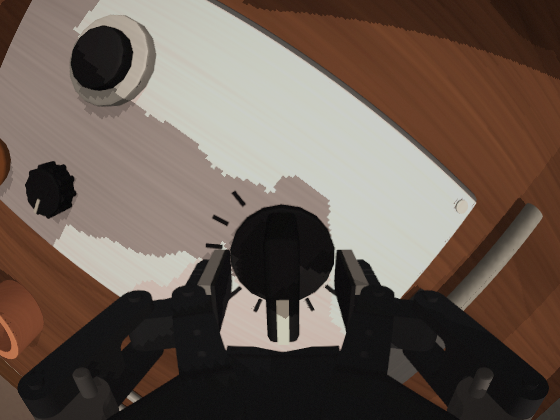

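The picture shows the bar upright in view at (283,270), centred between the pads and parallel to them. Close.

>>> servo_tool(series=[[[0,0,0],[0,0,0],2.5],[[0,0,0],[0,0,0],1.2],[[0,0,0],[0,0,0],0.5],[[0,0,0],[0,0,0],0.5],[[0,0,0],[0,0,0],0.5],[[0,0,0],[0,0,0],0.5]])

```text
time_s: 5.87
tcp_pos: [503.3, -34.9, 102.2]
tcp_rot: [[-0.765, -0.644, 0.001], [-0.644, 0.765, 0.0], [-0.001, -0.001, -1.0]]
force: [-1.9, 1.7, 5.4]
finger_gap: 0.156
```

>>> servo_tool(series=[[[0,0,0],[0,0,0.08],0.5],[[0,0,0],[0,0,0.12],0.5],[[0,0,0],[0,0,0.12],0.5],[[0,0,0],[0,0,0.12],0.5],[[0,0,0],[0,0,0.12],0.5],[[0,0,0],[0,0,0.12],0.5],[[0,0,0],[0,0,0.12],0.5],[[0,0,0],[0,0,0.12],0.5]])

```text
time_s: 6.53
tcp_pos: [503.4, -35.6, 102.2]
tcp_rot: [[-0.974, 0.225, 0.001], [0.225, 0.974, -0.002], [-0.002, -0.001, -1.0]]
force: [-1.9, -4.0, 4.7]
finger_gap: 0.15
```

>>> servo_tool(series=[[[0,0,0],[0,0,0.12],0.5],[[0,0,0],[0,0,0.12],0.5],[[0,0,0],[0,0,0.1],0.5],[[0,0,0],[0,0,0],0.5],[[0,0,0],[0,0,0],0.5]])

```text
time_s: 6.95
tcp_pos: [503.3, -35.8, 102.2]
tcp_rot: [[-0.846, 0.533, 0.001], [0.533, 0.846, -0.002], [-0.002, -0.001, -1.0]]
force: [-2.1, -6.0, 5.1]
finger_gap: 0.153
```

Run:
```python
from h import *
s=bot.observe();print(s["tcp_pos"],np.degrees(np.arctan2(s["tcp_rot"][1][0],s["tcp_rot"][0][0])),s["ft_torque"],s["joints"][5])
save("w3",read_camera("wrist"))
```

```text
[503.30744924 -35.81012383 102.19937869] 147.8090530661211 [-1.20969797  0.52524359  0.03491115] 0.33026718916464254
```

View pics/w3.png

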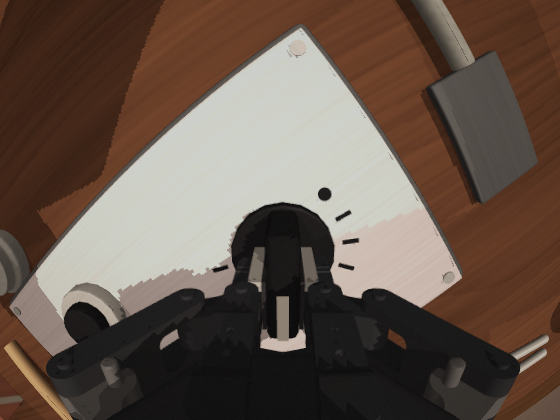

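The bar has turned to -32° (line 6 is at about -31.5°), and the pads are still seated on it. Release and lift.

>>> servo_tool(series=[[[0,0,0],[0,0,0],3],[[0,0,0],[0,0,0],5],[[0,0,0],[0,0,0],5],[[0,0,0],[0,0,0],5],[[0,0,-1],[0,0,0],5],[[0,0,-2.5],[0,0,0],5],[[0,0,-3],[0,0,0],4],[[0,0,-3],[0,0,0],3]])

```text
time_s: 7.67
tcp_pos: [502.5, -34.7, 197.3]
tcp_rot: [[-0.847, 0.531, -0.001], [0.531, 0.847, 0.0], [0.001, -0.0, -1.0]]
force: [0.8, -0.6, 0.2]
finger_gap: 0.356
```

Run:
```python
from h import *
np.set_printoptions(precision=2,suppress=True)
s=bot.observe();print(s["time_s"],s["tcp_pos"],s["force"])
cal=calibration("wrist"); save("w4",read_camera("wrist"))
for x in mark_of("wrist","start_top")[:2]: print(x["conf"],x["point"],at_z("wrist",x["point"],93,cal))
im=read_camera("top");save("top4",im);cv2.imwrite("pics/top4c.png",cv2.resize(cv2.imread("pics/top4.png")[195:345,290:490],None,fx=4,fy=4,interpolation=cv2.INTER_CUBIC))
```

```text
7.6667 [502.5  -34.74 197.31] [ 0.81 -0.55  0.19]
0.76 [136.5, 267.2] [ 480.74 -178.59   93.  ]
```

View pics/w4.png

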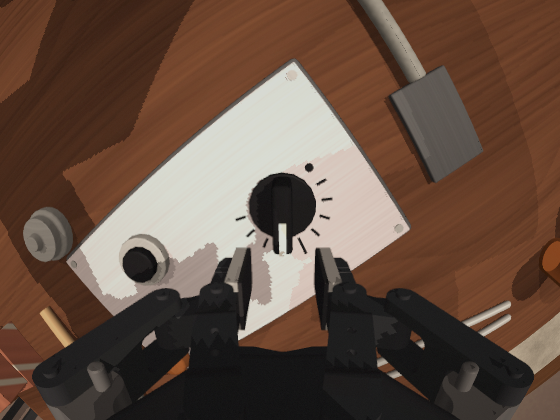

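View pics/top4c.png

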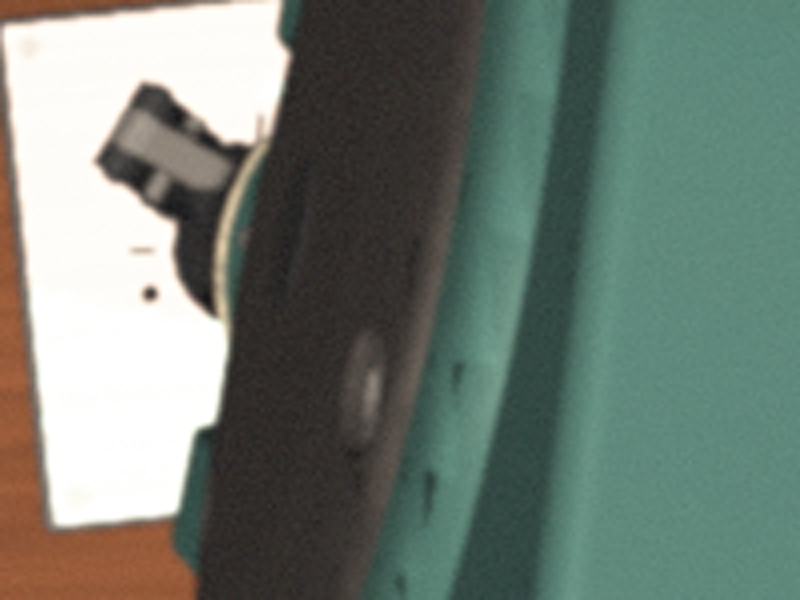

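The wrist picture shows the pointer (283,240) on the sixth mark: dot at (309,168), lines 1–5 visible on the right, with long line 5 at (302,245), and lines 7–9 on the left. The start button top is at (138,266). Triangulate its height.

Run:
```python
from h import *
np.set_printoptions(precision=2,suppress=True)
cal=calibration("wrist")
rs=[ray("wrist",(138,265),cal),ray("top",(452.4,273.9))]
# w1 pose: same camera-in-tool, tcp at (502.3,-37.5,241.3)
s=bot.observe();R4=np.array(s["tcp_rot"]);p4=np.array(s["tcp_pos"]);T=np.array(cal["world_from_camera"])
R1=np.array([[-.902,-.431,0],[-.431,.902,0],[0,0,-1.]]);p1=np.array([502.3,-37.5,241.3])
T1=np.eye(4);M=R1@R4.T;T1[:3,:3]=M@T[:3,:3];T1[:3,3]=M@(T[:3,3]-p4)+p1
rs.append(ray("wrist",(162,112.5),dict(K=cal["K"],world_from_camera=T1)))
rs.append(ray("scene",(102.5,280)))
A=0;b=0
for o,d in rs:
    d=d/np.linalg.norm(d);P=np.eye(3)-np.outer(d,d);A=A+P;b=b+P@o
x=np.linalg.solve(A,b);print(x)
for o,d in rs:
    d=d/np.linalg.norm(d);print((np.eye(3)-np.outer(d,d))@(x-o))
```

```text
[ 479.3  -167.67  104.86]
[-0.82  0.28 -0.33]
[ 0.46 -0.19  0.03]
[ 0.35 -0.41  0.2 ]
[0.01 0.33 0.1 ]
```

>>> servo_tool(series=[[[-0.8,-2,0],[0,0,0],0],[[-1.08,-2.6,0],[0,0,0],0],[[-1.08,-2.6,0],[0,0,0],0],[[-1.08,-2.6,0],[0,0,0],0],[[-1.09,-2.7,1],[0,0,0],0],[[0,0,2.5],[0,0,0],0],[[0,0,2.5],[0,0,0],0],[[0,0,1.5],[0,0,0],0]])

```text
time_s: 8.48
tcp_pos: [478.6, -168.0, 118.2]
tcp_rot: [[-0.847, 0.532, -0.003], [0.532, 0.847, 0.002], [0.003, -0.0, -1.0]]
force: [-0.4, 0.7, -1.0]
finger_gap: 0.0
```

Run:
```python
from h import *
s=bot.observe();print(s["time_s"],s["tcp_pos"],s["force"],s["finger_gap"])
save("w5",read_camera("wrist"));save("s5",read_camera("scene"))
```

```text
8.4833 [ 478.63212707 -167.95765499  118.20264631] [-0.39446257  0.6840033  -0.98723775] 5.903160746584747e-05
```

View pics/w5.png

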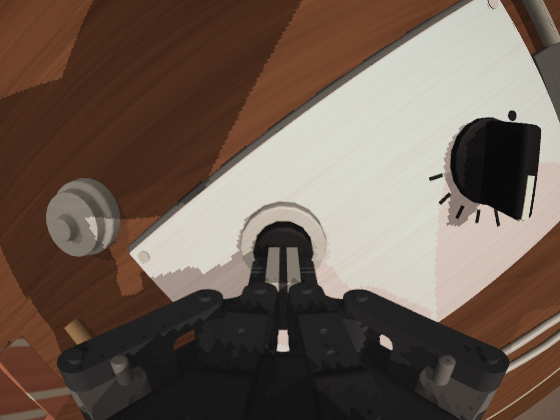

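View pics/s5.png

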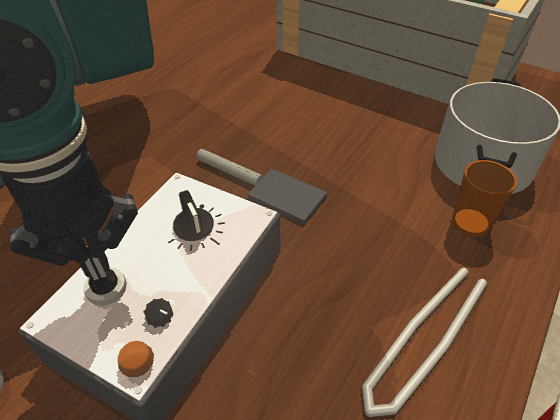

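The wrist and scene pictures show the shut fingertips centred over the button cap at (283,245), within its width and clear of the vent dial. Press slowly, watching the force.

>>> servo_tool(series=[[[0,0,0.4],[0,0,0],0],[[0,0,0.4],[0,0,0],0],[[0,0,0.3],[0,0,0],0],[[0,0,0.2],[0,0,0],0],[[0,0,0],[0,0,0],0]])

```text
time_s: 9.0
tcp_pos: [480.1, -168.0, 108.3]
tcp_rot: [[-0.847, 0.531, 0.0], [0.531, 0.847, -0.0], [-0.0, 0.0, -1.0]]
force: [-0.3, 0.1, -0.0]
finger_gap: 0.002
```

>>> servo_tool(series=[[[0,0,0.2],[0,0,0],0],[[0,0,0.2],[0,0,0],0],[[0,0,0.2],[0,0,0],0],[[0,0,0],[0,0,0],0]])

```text
time_s: 9.33
tcp_pos: [480.3, -168.2, 102.2]
tcp_rot: [[-0.847, 0.531, 0.001], [0.531, 0.847, -0.0], [-0.001, 0.0, -1.0]]
force: [0.9, 0.7, 4.1]
finger_gap: 0.0
```

>>> servo_tool(series=[[[0,0,0.15],[0,0,0],0],[[0,0,0.15],[0,0,0],0],[[0,0,0],[0,0,0],0]])

```text
time_s: 9.58
tcp_pos: [480.5, -168.2, 100.7]
tcp_rot: [[-0.847, 0.531, 0.002], [0.531, 0.847, -0.001], [-0.002, 0.0, -1.0]]
force: [-5.5, 3.2, 26.5]
finger_gap: -0.001
```

Run:
```python
from h import *
save("w6",read_camera("wrist"));read=read_camera("scene");save("s6",read)
a=cv2.imread("pics/w5.png")[180:330,190:380];b=cv2.imread("pics/w6.png")[180:330,190:380]
cv2.imwrite("pics/c6.png",cv2.resize(np.hstack([a,b]),None,fx=2.1,fy=2.1))
```

```text
(no output)
```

View pics/c6.png

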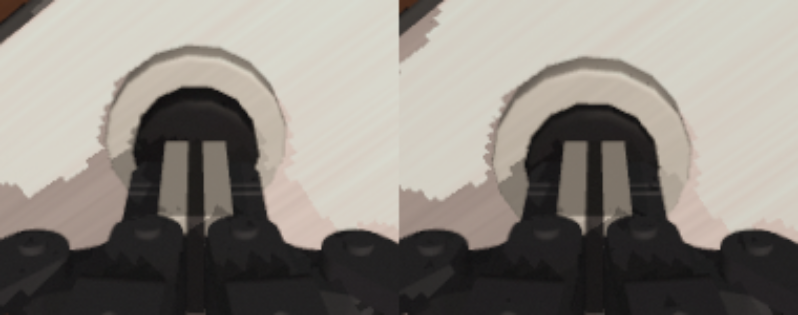

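The stop was hard at z ≈ 100.7 with 26 N, and the cap looks nearly flush in the right half of the picture. Back off in small steps to measure the button's travel.

>>> servo_tool(series=[[[0,0,-0.25],[0,0,0],0],[[0,0,0],[0,0,0],0]])

```text
time_s: 9.85
tcp_pos: [480.3, -168.2, 102.4]
tcp_rot: [[-0.847, 0.531, 0.001], [0.531, 0.847, -0.0], [-0.001, 0.0, -1.0]]
force: [0.4, 0.6, 3.6]
finger_gap: -0.001
```

>>> servo_tool(series=[[[0,0,-0.15],[0,0,0],0],[[0,0,0],[0,0,0],0]])

```text
time_s: 10.02
tcp_pos: [480.3, -168.2, 103.5]
tcp_rot: [[-0.847, 0.531, 0.001], [0.531, 0.847, -0.0], [-0.001, 0.0, -1.0]]
force: [1.6, 0.2, 3.3]
finger_gap: -0.003
```

>>> servo_tool(series=[[[0,0,-0.15],[0,0,0],0],[[0,0,0],[0,0,0],0]])

```text
time_s: 10.18
tcp_pos: [480.2, -168.2, 104.9]
tcp_rot: [[-0.847, 0.531, 0.0], [0.531, 0.847, -0.0], [-0.0, 0.0, -1.0]]
force: [2.0, -0.6, 2.0]
finger_gap: -0.004
```

>>> servo_tool(series=[[[0,0,-0.15],[0,0,0],0],[[0,0,0],[0,0,0],0]])

```text
time_s: 10.35
tcp_pos: [480.0, -168.1, 106.4]
tcp_rot: [[-0.847, 0.531, -0.0], [0.531, 0.847, 0.0], [0.0, -0.0, -1.0]]
force: [1.2, 0.5, 1.1]
finger_gap: -0.003
```

Spring force fades steadily from 100.8 to about 107, so the full 6 mm stroke was made. Lift clear, move away toward the robot's side, and check.

>>> servo_tool(series=[[[0,0,-1],[0,0,0],0],[[0,0,-2.5],[0,0,0],0],[[0,0,-3],[0,0,0],0],[[0,0,-3.5],[0,0,0],0],[[0,0,-3.5],[0,0,0],0],[[0,-3,-1],[0,0,0],0],[[0,-3,0],[0,0,0],0],[[0,-3,0],[0,0,0],0]])

```text
time_s: 11.02
tcp_pos: [431.7, -245.0, 251.9]
tcp_rot: [[-0.848, 0.53, 0.0], [0.53, 0.848, -0.001], [-0.001, -0.0, -1.0]]
force: [0.2, -0.2, -0.7]
finger_gap: -0.003
```

>>> servo_tool(series=[[[0,-3,0],[0,0,0],0],[[0,-3,0],[0,0,0],0],[[0,-3,0],[0,0,0],0],[[0,-3,0],[0,0,0],0],[[0,-3,0],[0,0,0],0],[[0,0,0],[0,0,0],0],[[0,0,0],[0,0,0],0]])

```text
time_s: 11.6
tcp_pos: [351.7, -372.1, 250.7]
tcp_rot: [[-0.846, 0.533, -0.001], [0.533, 0.846, 0.001], [0.001, 0.0, -1.0]]
force: [0.1, 0.3, -0.2]
finger_gap: 0.002
```

Run:
```python
from h import *
s=bot.observe();print(s["time_s"],s["tcp_pos"],s["force"])
save("t7",read_camera("top"));save("s7",read_camera("scene"))
a=cv2.resize(cv2.imread("pics/t7.png")[190:340,285:525],None,fx=3,fy=3,interpolation=cv2.INTER_CUBIC)
cv2.imwrite("pics/t7c.png",a)
```

```text
11.6 [ 351.68665055 -372.1105549   250.73397782] [ 0.05904925  0.30879517 -0.19863405]
```

View pics/t7c.png

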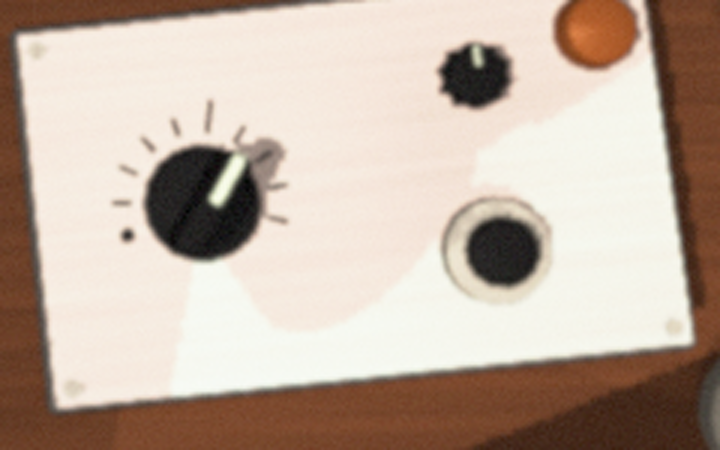

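View pics/s7.png

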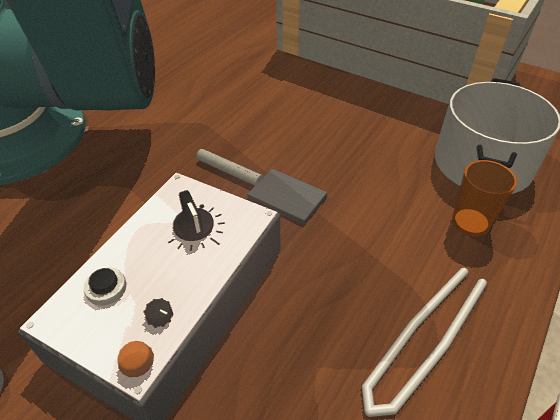

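In the close-up, the pointer (240,155) lines up with the line just after the long 5 (210,115), so it is on 6. The button (503,251) is out again and the vent mark (478,55) is unchanged.

```bash
python3 -c "
from h import *
print(bot.job_done())"
```

```text
the job is handed in; nothing more can be done
None
```

The soak dial is on 6, the start button has been pressed fully in and is out again, and I handed the job in at about 11.7 s.

- **Soak dial:** It started on 3. I turned it 72° clockwise (three clicks) in one grasp and let go. Pictures taken afterwards show the pointer on the sixth line, one past the long 5.
- **Start button:** I pressed it with shut fingers until it stopped hard at about 26 N. As I backed off, the spring force faded over about 6 mm, which matches the full stroke. The pictures show it out again.
- **Vent dial:** I did not touch it, and its white mark points the same way as before.
- **At hand-in:** The arm was clear of everything, with the measured force near zero.

**Disagreement:** At the assumed button-top height of 93 mm, the wrist camera put the button up to 10 mm off. Triangulating gave about 105 mm, and the force readings put first contact near 107 mm. No checks failed.

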